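# Free-running check of a lazy Susan

### The arm

A 6-joint arm with a two-finger parallel gripper is mounted at the origin on the work surface. World frame = base frame: x ahead of the robot, y to its left, z up, the work surface at z = 0. Lengths are in m, angles in rad, forces in N, time in s.
With the tool pointing down it reaches from about 0.225 to 0.725 m from the base axis. Payload 3.1 kg.
Tool frame: the origin (TCP) lies between the finger pads, 19 mm behind the fingertips; this is the grasp point; z points along the fingers, y is the line along which they close (so a half turn about z gives the same grasp; the last joint's range is limited). The gripper opens to 85 mm and grips with 20 to 120 N. Pads are 22 mm wide; open, the fingers measure 114 mm over their backs; the gripper's body (76 mm by 85 mm) begins 54 mm behind the grasp point. The pads swing forward as they close: fully open they stand 13 mm farther back than shut.
Start: joints at [1.098, 0.048, 0.099, 1.622, 0, 1.443], TCP at [0.177, 0.494, 0.25] pointing down, gripper open.
Joint ranges: [-2.91, 2.91], [-0.99, 1.94], [-1.21, 1.42], [-2.12, 2.29], [-1.49, 1.47], [-3.14, 3.14]. Speed limits (rad/s): [2.79, 2.79, 3.14, 3.14, 3.14, 3.14].

### API

Orientations are given as a unit quaternion [w, x, y, z].
In Python, from cell import readout, vision, order gives the robot as it stands.
- The arm moves only by the tool carry_out, never from a script. Its argument "increments" is a list of rows, each a list of 4 numbers: the shift along the world's x, y, z as a fraction of full scale, then the turn about the world's z as a fraction of full scale. In form: [[dx, dy, dz, twist], ...]. A call has 1 to 20 rows; each row is the pose to reach, as a shift and turn from the pose commanded when the call began; what a row does not reach only later rows make up. Full scale, the value 1, is 0.75 m for a shift and pi/2 rad for a turn. A row lasts 1/12 s, in which the tool goes at most 41.7 mm and 7.16 degrees, less where a joint would pass 70% of its speed; a pose out of reach is approached as far as the arm can. A call with a number of a shift or a turn outside -1 to 1 is refused whole. A call with a gripper value outside its range is refused whole. "fingers" is the opening, from 0 (shut) to 1 (fully open), set as the call begins (left out, the last holds). The fingers move at their own pace and stop on an object; the grip force is fixed at half the most. Time passes only in rows, so rows that repeat a pose let the fingers close. It gives the time, the measured TCP pose, the force, the opening and the grip force at its end, in the units of the state.
- readout.sense(): the state, without advancing time (a new reading comes with each control period).
- vision.snapshot(name): name is "side" or "top"; returns a dict with "pixels" (400x640x3 uint8, red, green, blue), "z_map" (400x640 float32, m along the optical axis (not along the pixel's ray), 0 where there is no reading), "fx", "fy", "cx", "cy" (pixels), "position" and "orientation" of the camera in the world. Camera axes: x right, y up, looking along -z (the intrinsics and any distortion apply to the point x, -y, -z); pixel columns grow to the right and rows downward; lengths in m; the calibration is good to about 2 mm. A picture is of the moment at which its call begins.
- order.job_done(): hands the job in; it is judged then, once.
The state is a dict: "clock": time; "joint_pos": joint angles; "qd": joint speeds; "tau": joint torques, N m; "tool_pos": TCP position; "tcp_rot": TCP orientation; "contact_force": force on the tool from outside, world axes, zero at the start; "ft_torque": the same for the moment, N m; "width": finger opening in m; "gripper_force": force on a finger pad.
Only numpy, scipy, OpenCV 4.12 (cv2) and the standard library are available. Lean on these libraries where they do the work, as an engineer would, in place of code of your own. Each camera call takes 0.05 s, during which the arm holds its last target. There are 200 camera calls.

### The job

Check that the spice lazy Susan on the kitchen counter runs freely: set it turning by its yellow knob at about a quarter turn per second (never faster than half a turn per second), let go, and while it coasts untouched keep the gripper hovering straight over the moving knob, following it all the while within 25 mm sideways and with the fingertips a few centimetres above it, for a good five seconds. Then stop it, park the knob in line with the red pointer on the foot, and let go with everything at rest. Leave the mug, the pepper mill and the sponge alone.

Things in the scene. Friction and masses are not known exactly. Their poses are not given: they have to be found in the camera images.
- susan_base: Fixed dark steel foot of the lazy Susan, 210 mm across; origin on the work surface, on the vertical turning axis. Its -x axis points along a tongue that sticks out under the board and ends in a red pointer (46 x 28 mm, 12 mm high, 159 to 205 mm from the axis). The turning board rides on it.
- carousel (a joint): Angle of the board about the vertical axis, rad, endless, keeps counting, counter-clockwise from above positive; 0 = knob in line with the pointer (knob's direction = the foot's -x axis turned by this angle). Nominal: 1.6 kg, inertia 0.0166 kg m2, viscous friction 0.0008 N m s/rad, dry 0.0010 N m; mass and inertia differ by up to half, so let go at 1.5 rad/s it stays above 0.4 for 8 to 16 s.
- board (a point): Centre of the turning board's top face, on the axis, 38 mm above the work surface; wooden disc 300 mm across, 16 mm thick. Fixed on it: a white pot in the middle (60 mm across, top 88 mm above the work surface) and five spice jars (49 mm across, tops at 93 mm) 105 mm from the axis; counter-clockwise from the knob every 60 degrees: red, green, white, black, orange-copper lid.
- knob_top (a point): Top centre of the yellow knob: upright cylinder 34 mm across, 45 mm high, top 157 mm above the work surface, on a 24 mm post, 100 mm from the turning axis; it does not spin on its post. To hover, keep the TCP within 25 mm sideways of this point and 25 to 90 mm above it (45 is good), touching nothing, while the board coasts faster than 0.4 rad/s, 5 s without a break.
- park (a point): Where the knob's top centre must be when parked: in line with the red pointer, 100 mm from the turning axis, 157 mm above the work surface (up to 20 mm off is fine).
- mug: Bystander: blue mug, 80 mm across, 90 mm high; origin at the centre of its underside.
- mill: Bystander: dark wooden pepper mill, 52 mm across, 105 mm high; origin at the centre of its underside.
- sponge: Bystander: green sponge block 100 x 65 x 30 mm; origin at the centre of its underside.

How it is judged:
By the outcome, as a careful person would: the job done as asked, in the order asked, and still so for the second after the job is handed in, with the robot touching nothing.
It also fails if it takes over 72 s, if anything falls off the work surface, if the arm or the gripper's body presses on something with over 40 N, if the wrist force passes 120 N, or if a joint passes its speed limit or range.

## Working session

There is one attempt and no reset: what is moved stays moved. The work goes in short steps, Python scripts to look and compute and a tool call to move; the robot and the scene stay as the last step left them, time stands still between calls to the robot, and variables do not carry over. Pictures are saved under pics/ and viewed, at most 10 in all, crops included, and the job is handed in when it is done.

Besides the shell and the picture viewer there is one more tool, called after "Emit:" by a JSON object that holds its "fn" and its "kwargs". carry_out: Moves the arm, as the interface text tells. Its arguments: {"type":"object","properties":{"increments":{"type":"array","items":{"type":"array","items":{"type":"number","minimum":-1,"maximum":1}}},"fingers":{"type":"number"}},"required":["increments"]}

```bash
ls; mkdir -p pics; cat > h.py <<'E'
import numpy as np, cv2
from cell import readout, vision, order
from scipy.spatial.transform import Rotation as R
def snap(n):
    s=vision.snapshot(n); return s
def rot(s):
    q=np.array(s["orientation"]); return R.from_quat(np.r_[q[1:],q[0]]).as_matrix()
def ray(s,u,v):
    d=np.array([(u-s["cx"])/s["fx"],-(v-s["cy"])/s["fy"],-1.]); return np.array(s["position"]),rot(s)@d
def plane(s,u,v,z):
    p,d=ray(s,u,v); return p+d*(z-p[2])/d[2]
def depthpt(s,u,v):
    p,d=ray(s,u,v); return p+d*s["z_map"][int(v),int(u)]
E
python3 - <<'E'
from h import *
print(readout.sense())
for n in("side","top"):
    s=snap(n); cv2.imwrite(f"pics/{n}0.png",s["pixels"][:,:,::-1]); print({k:v for k,v in s.items() if k not in("pixels","z_map")})
E
```

```text
pics
{'clock': 0.0, 'joint_pos': array([1.09821258e+00, 4.87375924e-02, 9.76047860e-02, 1.62196940e+00,
       1.06843929e-05, 1.44297927e+00]), 'qd': array([ 0.00062297, -0.00052603,  0.00082867,  0.00034948, -0.00132011,
        0.0007062 ]), 'tau': array([-1.58606759e-03, -3.38786674e+01,  3.20012033e+01,  2.05962482e-02,
       -2.32214379e-04, -8.95207108e-06]), 'tool_pos': array([0.17720249, 0.49360535, 0.24882741]), 'tcp_rot': array([-3.46041005e-04,  1.71530746e-01,  9.85178093e-01, -1.09979740e-03]), 'contact_force': array([ 0.42904484, -0.07360232, -0.26727844]), 'ft_torque': array([ 0.03298089, -0.00940404, -0.04157279]), 'gripper_force': 0.0, 'width': 0.08528909415635791}
{'fx': 492.4783347042403, 'fy': 492.4783347042403, 'cx': 327.4875066868356, 'cy': 202.5495578080548, 'position': array([0.54544011, 1.02686856, 0.80273873]), 'orientation': array([-0.02847578, -0.01289943,  0.4642991 ,  0.88512659])}
{'fx': 361.6714374950417, 'fy': 361.6714374950417, 'cx': 322.3727789684164, 'cy': 195.64646368388185, 'position': array([0.48131499, 0.04956884, 0.92739625]), 'orientation': array([-0.69697702, -0.05863275,  0.04573633,  0.71322747])}
```

View pics/side0.png

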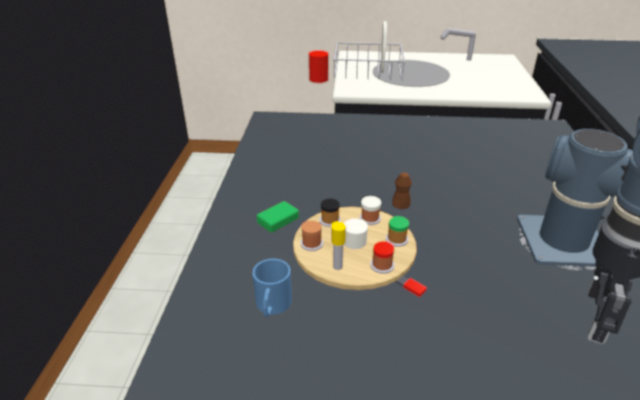

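View pics/top0.png

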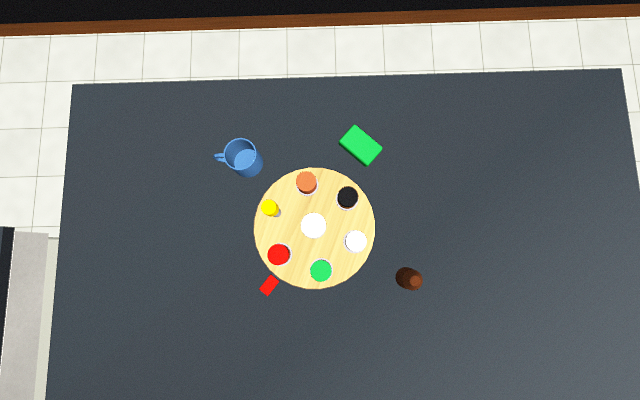

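The side view shows the knob at (339,233), the red pointer at (414,287), the mug at (272,287), the mill at (402,190) and the sponge at (278,215). In the top view the knob is at (269,207), the pointer at (269,286) and the board centre near (314,228).

```bash
cat >> h.py <<'E'
def hsv(s): return cv2.cvtColor(s["pixels"],cv2.COLOR_RGB2HSV)
def blobs(s,lo,hi,amin=15):
    m=cv2.inRange(hsv(s),lo,hi); n,l,st,c=cv2.connectedComponentsWithStats(m)
    return [(c[i],st[i],l==i) for i in range(1,n) if st[i,4]>=amin]
def circ(P):
    A=np.c_[2*P[:,:2],np.ones(len(P))]; x=np.linalg.lstsq(A,(P[:,:2]**2).sum(1),rcond=None)[0]
    return x[:2],np.sqrt(x[2]+x[0]**2+x[1]**2)
YEL=((24,180,120),(34,255,255)); RED=((0,220,120),(4,255,255))
def tri(a,b):
    (p,d),(q,e)=a,b
    t=np.linalg.lstsq(np.c_[d,-e],q-p,rcond=None)[0]; x,y=p+d*t[0],q+e*t[1]
    return (x+y)/2,np.linalg.norm(x-y)
E
python3 - <<'E'
from h import *
S={n:snap(n) for n in("side","top")}
for n,s in S.items():
    print(n)
    for nm,(lo,hi) in dict(yel=YEL,red=RED,wood=((10,60,150),(24,200,255))).items():
        for c,st,m in blobs(s,lo,hi):
            v,u=np.nonzero(m); zm=s["z_map"]
            pts=np.array([depthpt(s,a,b) for a,b in zip(u,v)])
            print(nm,c.round(1),st,'depth med',np.median(pts,0).round(3),'zmax',np.percentile(pts[:,2],95).round(3))
            if nm=='wood' and st[4]>1500:
                ct=max(cv2.findContours(m.astype('uint8'),0,1)[0],key=len); h=cv2.convexHull(ct)[:,0]
                P=np.array([plane(s,a,b,.038) for a,b in h]); print('circle',circ(P))
E
```

```text
side
yel [337.8 232.9] [332 221  13  24 280] depth med [0.573 0.192 0.146] zmax 0.158
red [318.2  65.8] [310  52  17  29 442] depth med [ 0.714 -1.062  0.076] zmax 0.122
red [383.  249.6] [375 243  18  14 207] depth med [0.472 0.177 0.093] zmax 0.095
red [412.6 287.2] [405 281  18  14 106] depth med [0.4   0.207 0.012] zmax 0.014
wood [348.8 212.7] [337 206  26  18 289] depth med [ 0.554 -0.032  0.038] zmax 0.064
wood [351.6 255.8] [ 293  211  124   78 4524] depth med [0.54  0.149 0.038] zmax 0.092
circle (array([0.53592698, 0.09158057]), np.float64(0.1522038784212842))
top
yel [269.3 207.6] [261 200  18  16 218] depth med [0.572 0.178 0.156] zmax 0.159
red [277.7 254.3] [268 245  21  20 336] depth med [0.473 0.168 0.093] zmax 0.095
red [268.8 284.6] [260 275  19  21 198] depth med [0.398 0.202 0.012] zmax 0.015
wood [307.3 216.6] [ 269  168   76  118 2243] depth med [0.579 0.109 0.038] zmax 0.093
circle (array([0.53521221, 0.08371368]), np.float64(0.14553639473457822))
wood [351.2 183.4] [345 176  13  17  51] depth med [ 0.644 -0.008  0.038] zmax 0.091
wood [272.7 193.4] [268 184  1
[... 335 characters left out ...]
  43] depth med [0.554 0.21  0.038] zmax 0.041
wood [334.8 217.2] [332 212   6  11  16] depth med [0.56  0.035 0.039] zmax 0.04
wood [330.7 226.6] [328 223   6   8  23] depth med [0.538 0.045 0.038] zmax 0.04
wood [363.8 226.1] [361 222   6  11  24] depth med [ 0.536 -0.036  0.038] zmax 0.039
wood [260.3 237.4] [258 232   5  12  21] depth med [0.515 0.22  0.038] zmax 0.04
wood [334.6 269.3] [324 240  20  47 166] depth med [0.429 0.038 0.038] zmax 0.041
wood [344.9 269. ] [340 256  11  25  40] depth med [0.433 0.014 0.038] zmax 0.04
wood [350.5 268.3] [348 259   7  20  28] depth med [0.436 0.002 0.037] zmax 0.041
wood [314.1 284.1] [304 276  19  13  79] depth med [0.4   0.089 0.038] zmax 0.04
```

```bash
cat >> h.py <<'E'
def cloud(s):
    v,u=np.mgrid[:400,:640]; z=s["z_map"]
    d=np.stack([(u-s["cx"])/s["fx"],-(v-s["cy"])/s["fy"],-np.ones_like(z)],-1)*z[...,None]
    return d@rot(s).T+s["position"]
def knob(s):  # centre of yellow's top face
    b=max(blobs(s,*YEL),key=lambda b:b[1][4]); P=cloud(s)[b[2]]; k=P[P[:,2]>.150]
    return k.mean(0)
E
python3 - <<'E'
from h import *
S={n:snap(n) for n in("side","top")}
rr={}
for n,s in S.items():
    P=cloud(s); H=hsv(s)
    m=((P[...,2]>.030)&(P[...,2]<.044)&(np.hypot(P[...,0]-.535,P[...,1]-.088)<.17)&(H[...,1]>40)&(H[...,0]>8)&(H[...,0]<26)&(H[...,2]>120)).astype('uint8')
    m=cv2.morphologyEx(m,cv2.MORPH_OPEN,np.ones((2,2)))
    pts=np.argwhere(m)[:,::-1].astype(np.int32); h=cv2.convexHull(pts)[:,0]
    W=np.array([plane(s,a,b,.038) for a,b in h]); c,r=circ(W); print(n,'board',c,r)
    # white pot top
    m=(P[...,2]>.085)&(P[...,2]<.0905)&(np.hypot(P[...,0]-.535,P[...,1]-.088)<.045); 
    cts=cv2.findContours(m.astype('uint8'),0,1)[0]; ct=max(cts,key=cv2.contourArea)[:,0]
    print('pot',circ(np.array([plane(s,a,b,.088) for a,b in ct])))
    print('knob',knob(s))
    b=[b for b in blobs(s,*RED) if P[b[2]][:,2].mean()<.03][0]
    Q=P[b[2]]; Q=Q[Q[:,2]>.009]; print('ptr',Q.mean(0), 'plane', plane(s,*b[0],.012))
    rr[n]=(ray(s,*b[0]),ray(s,*max(blobs(s,*YEL),key=lambda b:b[1][4])[0]))
    # bystanders
    for nm,lo,hi in(('mug',(100,110,60),(115,255,255)),('sponge',(60,150,100),(75,255,255)),('mill',(0,100,30),(14,255,120))):
        for b in blobs(s,lo,hi,60): 
            Q=P[b[2]]; 
            if -.4<Q[:,1].mean()<.5 and .3<Q[:,0].mean()<.9: print(nm,b[0].round(),b[1][4],Q.min(0).round(3),Q.max(0).round(3))
for i in(0,1): print(tri(rr['side'][i],rr['top'][i]))
E
```

```text
side board [0.53337678 0.09461942] 0.1501242171942685
pot (array([0.53456749, 0.08812433]), np.float64(0.027788514844237503))
knob [0.57324081 0.19130911 0.16145886]
ptr [0.40092075 0.20609036 0.01162411] plane [0.40105333 0.20806291 0.012     ]
mug [272. 286.] 1662 [0.545 0.218 0.004] [0.747 1.027 0.803]
sponge [277. 216.] 753 [ 0.545 -0.086  0.005] [0.797 1.027 0.803]
sponge [399. 223.] 210 [0.411 0.049 0.085] [0.453 0.096 0.096]
mill [402. 192.] 456 [ 0.385 -0.141  0.   ] [ 0.43  -0.109  0.103]
top board [0.53666856 0.0858216 ] 0.1469635876398371
pot (array([0.53850529, 0.08690472]), np.float64(0.02803760722978804))
knob [0.5746057  0.17904714 0.15660842]
ptr [0.39853314 0.20153153 0.01693536] plane [0.3984075  0.20233836 0.012     ]
mug [241. 157.] 1222 [ 0.481  0.05  -0.001] [0.776 0.337 0.927]
sponge [360. 145.] 941 [ 0.481 -0.091  0.009] [0.801 0.05  0.927]
sponge [320. 270.] 340 [0.411 0.05  0.089] [0.481 0.095 0.927]
mill [407. 278.] 360 [ 0.385 -0.157  0.009] [ 0.433 -0.112  0.103]
(array([0.39906717, 0.20304062, 0.00718183]), np.float64(0.0021896635548383204))
(array([0.57437329, 0.18023166, 0.13737459]), np.float64(0.002067865773627327))
```

The two views agree. The axis is near (0.536, 0.088), the knob near (0.574, 0.180, top 0.157) at 67°, and the pointer direction is near 139.5°. The tool's closing line is already almost radial at the knob, so I'll move above it next.

Emit:
{"fn": "carry_out", "kwargs": {"increments": [[0.03,-0.024,0,-0.033],[0.08,-0.063,0,-0.033],[0.12,-0.095,0,-0.033],[0.16,-0.127,0,-0.033],[0.2,-0.158,0,-0.033],[0.24,-0.19,0,-0.033],[0.28,-0.222,0,-0.033],[0.32,-0.253,0,-0.033],[0.36,-0.285,0,-0.033],[0.4,-0.317,0,-0.033],[0.44,-0.348,0,-0.033],[0.48,-0.38,0,-0.033],[0.51,-0.404,0,-0.033],[0.529,-0.419,0,-0.033],[0.529,-0.419,0,-0.033],[0.529,-0.419,-0.02,-0.033],[0.529,-0.419,-0.04,-0.033],[0.529,-0.419,-0.05,-0.033],[0.529,-0.419,-0.05,-0.033],[0.529,-0.419,-0.05,-0.033]], "fingers": 1}}

```text
clock: 1.97
tool_pos: [0.5734, 0.1802, 0.2121]
tcp_rot: [-0.001, 0.197, 0.98, -0.0]
contact_force: [0.1, 0.5, 0.0]
width: 0.0853
gripper_force: 0.0
```

```bash
cat >> h.py <<'E'
AX=np.array([.536,.0875]); PTR=139.5
LIDS={'red':((0,170,90),(5,255,255),60),'green':((60,150,60),(80,255,255),120),'orange':((6,120,90),(14,255,255),300)}
def angle(s,verbose=False):
    P=cloud(s); d=P[...,:2]-AX; r=np.hypot(d[...,0],d[...,1]); H=hsv(s); out=[]
    ok=(P[...,2]>.087)&(P[...,2]<.099)&(r>.075)&(r<.135)
    for n,(lo,hi,o) in LIDS.items():
        m=ok&(cv2.inRange(H,lo,hi)>0)
        if m.sum()>25:
            c=d[m].mean(0); a=np.degrees(np.arctan2(c[1],c[0]))-o; out.append(a)
            if verbose: print(n,m.sum(),np.hypot(*c).round(4),a%360)
    z=np.exp(1j*np.radians(out)); return np.degrees(np.angle(z.mean()))%360,len(out)
def yaw(): # direction of tool y
    q=readout.sense()["tcp_rot"]; M=R.from_quat(np.r_[q[1:],q[0]]).as_matrix(); return np.degrees(np.arctan2(M[1,1],M[0,1]))
E
python3 - <<'E'
from h import *
q=readout.sense(); print(q["clock"],q["tool_pos"],yaw(),q["joint_pos"])
for n in("side","top"):
    s=snap(n); print(n,angle(s,True)); cv2.imwrite(f"pics/{n}1.png",s["pixels"][:,:,::-1])
E
```

```text
1.9667 [0.57338245 0.18023043 0.21209923] 67.31416822866731 [1.92942223e-01 2.44435370e-01 2.42334491e-01 1.57019612e+00
 1.40148402e-04 5.88885051e-01]
red 229 0.1081 66.8344595881338
green 199 0.1051 66.52746970702736
orange 242 0.0865 77.29439101147489
side (np.float64(70.2142729183995), 3)
red 345 0.1025 67.91821622605103
green 340 0.1024 69.00829896263957
orange 326 0.1031 69.21816795881728
top (np.float64(68.71490035524141), 3)
```

View pics/side1.png

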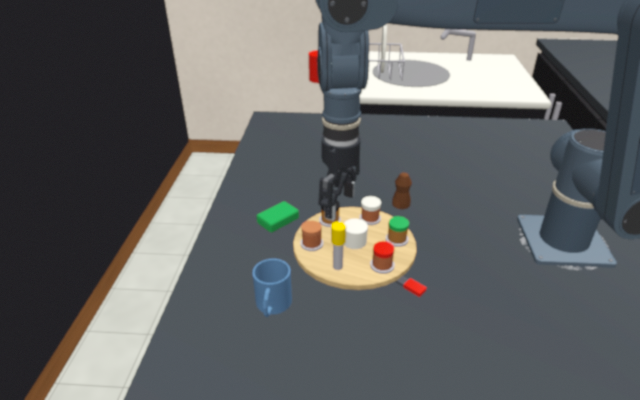

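The picture shows the gripper, around (338,190), above the yellow knob at (339,233). Nothing is in its way, so I'll descend and grip.

Emit:
{"fn": "carry_out", "kwargs": {"increments": [[0.001,0,-0.02,0],[0.001,0,-0.05,0],[0.001,0,-0.08,0],[0.001,0,-0.096,0],[0.001,0,-0.096,0],[0.001,0,-0.096,0],[0.001,0,-0.096,0]]}}

```text
clock: 2.65
tool_pos: [0.5759, 0.1801, 0.1424]
tcp_rot: [0.001, 0.197, 0.98, 0.001]
contact_force: [1.2, -0.2, -0.6]
width: 0.0856
gripper_force: 0.0
```

Emit:
{"fn": "carry_out", "kwargs": {"increments": [[0,0,0,0],[0,0,0,0],[0,0,0,0],[0,0,0,0],[0,0,0,0],[0,0,0,0],[0,0,0,0],[0,0,0,0]], "fingers": 0}}

```text
clock: 3.32
tool_pos: [0.5751, 0.179, 0.1415]
tcp_rot: [0.001, 0.197, 0.98, -0.001]
contact_force: [-2.4, -3.0, 6.6]
width: 0.0328
gripper_force: 61.7
```

```bash
python3 - <<'E'
from h import *
q=readout.sense(); print(q["clock"],q["tool_pos"],yaw(),q["contact_force"],q["ft_torque"],q["width"],q["gripper_force"])
s=snap("top"); print(angle(s,True))
E
```

```text
3.3167 [0.57509856 0.17896328 0.14153203] 67.23732283414033 [-2.37424041 -3.02796769  6.64382643] [-0.91346337  0.41384065 -0.06167782] 0.03275170963062154 61.653209924697876
red 345 0.1024 67.83616338041806
green 343 0.1025 68.87328489471491
orange 330 0.1019 69.79602705851619
(np.float64(68.83516030273495), 3)
```

```bash
cat >> h.py <<'E'
AX=np.array([.536,.087])
def rows(cmd,ths,dz=None,tw=None,r=.0998):
    """cmd: commanded xy at call start; ths: knob angles deg per row -> increments; returns last commanded xy"""
    th=np.radians(ths); p=AX+r*np.c_[np.cos(th),np.sin(th)]; d=(p-cmd)/.75
    n=len(ths); dz=np.zeros(n) if dz is None else np.array(dz)/.75; tw=np.zeros(n) if tw is None else np.array(tw)/90
    A=np.c_[d,dz,tw].round(3); print(A.tolist()); return cmd+A[-1,:2]*.75
E
python3 - <<'E'
from h import *
c=np.array([.5745,.1798])
inc=np.r_[np.linspace(.56,6.7,12),6.7]; th=np.cumsum(inc)
c=rows(c,67.2+th,tw=th); print(c,67.2+th[-1],th[-1])
th0=67.2+th[-1]
inc=np.r_[[6.7]*8,[6.6]*6]; th=np.cumsum(inc)
tw=np.minimum(th,th[5]); dz=np.r_[[0]*4,[.012,.027,.042,.055],[.062]*6]
c=rows(c,th0+th,dz=dz,tw=tw); print(c,th0+th[-1],tw[-1])
E
```

```text
[[-0.001, -0.001, 0.0, 0.006], [-0.003, 0.0, 0.0, 0.019], [-0.007, 0.002, 0.0, 0.037], [-0.012, 0.003, 0.0, 0.062], [-0.018, 0.005, 0.0, 0.093], [-0.026, 0.007, 0.0, 0.13], [-0.035, 0.008, 0.0, 0.174], [-0.045, 0.009, 0.0, 0.223], [-0.057, 0.009, 0.0, 0.279], [-0.07, 0.008, 0.0, 0.341], [-0.084, 0.005, 0.0, 0.41], [-0.098, 0.001, 0.0, 0.484], [-0.113, -0.006, 0.0, 0.558]]
[0.48975 0.1753 ] 117.46000000000001 50.26000000000001
[[-0.013, -0.008, 0.0, 0.074], [-0.025, -0.017, 0.0, 0.149], [-0.037, -0.028, 0.0, 0.223], [-0.046, -0.04, 0.0, 0.298], [-0.055, -0.053, 0.016, 0.372], [-0.061, -0.067, 0.036, 0.447], [-0.066, -0.082, 0.056, 0.447], [-0.07, -0.097, 0.073, 0.447], [-0.071, -0.112, 0.083, 0.447], [-0.071, -0.128, 0.083, 0.447], [-0.069, -0.143, 0.083, 0.447], [-0.065, -0.158, 0.083, 0.447], [-0.06, -0.172, 0.083, 0.447], [-0.053, -0.186, 0.083, 0.447]]
[0.45   0.0358] 210.66 40.2
```

Emit:
{"fn": "carry_out", "kwargs": {"increments": [[-0.001,-0.001,0.0,0.006],[-0.003,0.0,0.0,0.019],[-0.007,0.002,0.0,0.037],[-0.012,0.003,0.0,0.062],[-0.018,0.005,0.0,0.093],[-0.026,0.007,0.0,0.13],[-0.035,0.008,0.0,0.174],[-0.045,0.009,0.0,0.223],[-0.057,0.009,0.0,0.279],[-0.07,0.008,0.0,0.341],[-0.084,0.005,0.0,0.41],[-0.098,0.001,0.0,0.484],[-0.113,-0.006,0.0,0.558]]}}

```text
clock: 4.45
tool_pos: [0.4902, 0.174, 0.1415]
tcp_rot: [0.0, -0.24, 0.971, -0.002]
contact_force: [0.6, -6.3, 4.7]
width: 0.0328
gripper_force: 61.7
```

Emit:
{"fn": "carry_out", "kwargs": {"increments": [[-0.013,-0.008,0.0,0.074],[-0.025,-0.017,0.0,0.149],[-0.037,-0.028,0.0,0.223],[-0.046,-0.04,0.0,0.298],[-0.055,-0.053,0.016,0.372],[-0.061,-0.067,0.036,0.447],[-0.066,-0.082,0.056,0.447],[-0.07,-0.097,0.073,0.447],[-0.071,-0.112,0.083,0.447],[-0.071,-0.128,0.083,0.447],[-0.069,-0.143,0.083,0.447],[-0.065,-0.158,0.083,0.447],[-0.06,-0.172,0.083,0.447],[-0.053,-0.186,0.083,0.447]], "fingers": 1}}

```text
clock: 5.62
tool_pos: [0.4507, 0.0356, 0.2025]
tcp_rot: [0.0, -0.557, 0.83, 0.0]
contact_force: [0.7, 0.5, -1.6]
width: 0.0854
gripper_force: 0.0
```

```bash
cat >> h.py <<'E'
def look(n="top"):
    q=readout.sense(); d=q["tool_pos"][:2]-AX; ta=np.degrees(np.arctan2(d[1],d[0]))%360
    s=snap(n); a,k=angle(s,True); a-=1.3
    print('t',q["clock"],'tool ang',ta,'r',np.hypot(*d),'z',q["tool_pos"][2],'yaw',yaw(),'w',q["width"],'board',a%360,k)
    open('log.txt','a').write(f"{q['clock']} {a%360}\n"); return s
E
python3 - <<'E'
from h import *
s=look(); cv2.imwrite("pics/top2.png",s["pixels"][:,:,::-1])
E
```

```text
red 311 0.1048 214.4697180800439
green 310 0.1059 213.45655145477406
orange 181 0.0892 212.4103098491892
t 5.6167 tool ang 211.06229018309136 r 0.09961857456105412 z 0.20249163702328787 yaw 157.65199567731239 w 0.08539163151735346 board 212.1455270548475 3
```

```bash
cat >> h.py <<'E'
def pred(cmd,a,w,dec,n,lag=.05):
    t=lag+np.arange(1,n+1)/12; th=a+np.degrees(w*t-dec*t*t/2)
    c=rows(np.array(cmd),th); print('cmd',c.tolist(),'end ang',th[-1]%360,'w',w-dec*t[-1])
E
python3 -c "
from h import *
pred([.45,.0358],212.5,1.33,.1,10)"
```

```text
[[0.017, -0.022, 0.0, 0.0], [0.027, -0.032, 0.0, 0.0], [0.039, -0.041, 0.0, 0.0], [0.051, -0.048, 0.0, 0.0], [0.064, -0.055, 0.0, 0.0], [0.077, -0.059, 0.0, 0.0], [0.091, -0.063, 0.0, 0.0], [0.105, -0.064, 0.0, 0.0], [0.118, -0.065, 0.0, 0.0], [0.132, -0.064, 0.0, 0.0]]
cmd [0.549, -0.012200000000000003] end ang 277.57766045556053 w 1.2416666666666667
```

Emit:
{"fn": "carry_out", "kwargs": {"increments": [[0.017,-0.022,0,0],[0.027,-0.032,0,0],[0.039,-0.041,0,0],[0.051,-0.048,0,0],[0.064,-0.055,0,0],[0.077,-0.059,0,0],[0.091,-0.063,0,0],[0.105,-0.064,0,0],[0.118,-0.065,0,0],[0.132,-0.064,0,0]]}}

```text
clock: 6.5
tool_pos: [0.5504, -0.0121, 0.2024]
tcp_rot: [-0.0, -0.557, 0.83, 0.0]
contact_force: [-1.4, 0.1, -0.0]
width: 0.0857
gripper_force: 0.0
```

```bash
python3 -c "
from h import *
look()"
```

```text
red 317 0.1066 279.77994015470654
green 314 0.1053 278.56697730628144
orange 97 0.0783 280.82098047912666
t 6.5 tool ang 278.2567786627963 r 0.10013051331555774 z 0.20244550545660103 yaw 157.73349482873235 w 0.0856567944877971 board 278.4226363400962 3
```

```bash
python3 -c "
from h import *
pred([.549,-.0122],278,1.25,.1,14)"
```

```text
[[0.023, 0.005, 0.0, 0.0], [0.035, 0.01, 0.0, 0.0], [0.048, 0.016, 0.0, 0.0], [0.059, 0.023, 0.0, 0.0], [0.07, 0.032, 0.0, 0.0], [0.079, 0.041, 0.0, 0.0], [0.088, 0.051, 0.0, 0.0], [0.095, 0.061, 0.0, 0.0], [0.102, 0.073, 0.0, 0.0], [0.107, 0.085, 0.0, 0.0], [0.111, 0.097, 0.0, 0.0], [0.114, 0.109, 0.0, 0.0], [0.115, 0.122, 0.0, 0.0], [0.116, 0.134, 0.0, 0.0]]
cmd [0.636, 0.0883] end ang 0.8966478841291519 w 1.1283333333333334
```

Emit:
{"fn": "carry_out", "kwargs": {"increments": [[0.023,0.005,0,0],[0.035,0.01,0,0],[0.048,0.016,0,0],[0.059,0.023,0,0],[0.07,0.032,0,0],[0.079,0.041,0,0],[0.088,0.051,0,0],[0.095,0.061,0,0],[0.102,0.073,0,0],[0.107,0.085,0,0],[0.111,0.097,0,0],[0.114,0.109,0,0],[0.115,0.122,0,0],[0.116,0.134,0,0]]}}

```text
clock: 7.72
tool_pos: [0.6364, 0.0895, 0.2028]
tcp_rot: [-0.0, -0.557, 0.83, 0.0]
contact_force: [-0.7, -0.1, 0.9]
width: 0.0854
gripper_force: 0.0
```

```bash
python3 -c "
from h import *
look()"
```

```text
orange 321 0.1055 4.185953652796343
t 7.7167 tool ang 1.4270386696148083 r 0.10043426685917284 z 0.20278547346752038 yaw 157.83562252921226 w 0.08536003121641184 board 2.8859536527963403 1
```

```bash
python3 -c "
from h import *
pred([.636,.0883],2.3,1.16,.085,16)"
```

```text
[[-0.003, 0.024, 0.0, 0.0], [-0.006, 0.036, 0.0, 0.0], [-0.01, 0.048, 0.0, 0.0], [-0.015, 0.06, 0.0, 0.0], [-0.021, 0.07, 0.0, 0.0], [-0.029, 0.08, 0.0, 0.0], [-0.037, 0.09, 0.0, 0.0], [-0.045, 0.098, 0.0, 0.0], [-0.055, 0.106, 0.0, 0.0], [-0.065, 0.112, 0.0, 0.0], [-0.076, 0.118, 0.0, 0.0], [-0.087, 0.123, 0.0, 0.0], [-0.098, 0.126, 0.0, 0.0], [-0.109, 0.129, 0.0, 0.0], [-0.121, 0.131, 0.0, 0.0], [-0.132, 0.131, 0.0, 0.0]]
cmd [0.537, 0.18655] end ang 89.5808493127458 w 1.0424166666666665
```

Emit:
{"fn": "carry_out", "kwargs": {"increments": [[-0.003,0.024,0,0],[-0.006,0.036,0,0],[-0.01,0.048,0,0],[-0.015,0.06,0,0],[-0.021,0.07,0,0],[-0.029,0.08,0,0],[-0.037,0.09,0,0],[-0.045,0.098,0,0],[-0.055,0.106,0,0],[-0.065,0.112,0,0],[-0.076,0.118,0,0],[-0.087,0.123,0,0],[-0.098,0.126,0,0],[-0.109,0.129,0,0],[-0.121,0.131,0,0],[-0.132,0.131,0,0]]}}

```text
clock: 9.1
tool_pos: [0.5365, 0.1868, 0.2028]
tcp_rot: [-0.0, -0.557, 0.83, 0.0]
contact_force: [-1.7, 0.1, 0.9]
width: 0.0853
gripper_force: 0.0
```

```bash
python3 -c "
from h import *
look()"
```

```text
red 348 0.1022 88.68140203998931
green 338 0.1029 89.66707680392483
orange 329 0.1033 89.54709678573079
t 9.1 tool ang 89.736229265079 r 0.09976000973893583 z 0.20280058496395514 yaw 157.75959158432258 w 0.08527086606580103 board 87.99852808023036 3
```

```bash
python3 -c "
from h import *
pred([.537,.18655],88,1.02,.085,18)"
```

```text
[[-0.015, -0.0, 0.0, 0.0], [-0.026, -0.002, 0.0, 0.0], [-0.036, -0.004, 0.0, 0.0], [-0.047, -0.008, 0.0, 0.0], [-0.057, -0.012, 0.0, 0.0], [-0.067, -0.017, 0.0, 0.0], [-0.076, -0.022, 0.0, 0.0], [-0.084, -0.029, 0.0, 0.0], [-0.092, -0.036, 0.0, 0.0], [-0.1, -0.043, 0.0, 0.0], [-0.107, -0.051, 0.0, 0.0], [-0.113, -0.06, 0.0, 0.0], [-0.118, -0.068, 0.0, 0.0], [-0.122, -0.078, 0.0, 0.0], [-0.126, -0.087, 0.0, 0.0], [-0.129, -0.096, 0.0, 0.0], [-0.132, -0.106, 0.0, 0.0], [-0.133, -0.116, 0.0, 0.0]]
cmd [0.43725, 0.09954999999999999] end ang 172.7343702232755 w 0.88825
```

Emit:
{"fn": "carry_out", "kwargs": {"increments": [[-0.015,0,0,0],[-0.026,-0.002,0,0],[-0.036,-0.004,0,0],[-0.047,-0.008,0,0],[-0.057,-0.012,0,0],[-0.067,-0.017,0,0],[-0.076,-0.022,0,0],[-0.084,-0.029,0,0],[-0.092,-0.036,0,0],[-0.1,-0.043,0,0],[-0.107,-0.051,0,0],[-0.113,-0.06,0,0],[-0.118,-0.068,0,0],[-0.122,-0.078,0,0],[-0.126,-0.087,0,0],[-0.129,-0.096,0,0],[-0.132,-0.106,0,0],[-0.133,-0.116,0,0]]}}

```text
clock: 10.65
tool_pos: [0.4374, 0.0988, 0.2028]
tcp_rot: [-0.0, -0.557, 0.83, -0.0]
contact_force: [0.2, 0.1, -0.2]
width: 0.0855
gripper_force: 0.0
```

```bash
python3 -c "
from h import *
s=look()
cv2.imwrite('pics/top3.png',s['pixels'][:,:,::-1])"
```

```text
red 337 0.1033 174.50343329910433
green 314 0.1049 174.64681288812065
orange 332 0.0996 173.04737265021987
t 10.65 tool ang 173.1614701836079 r 0.09926269531744635 z 0.2027601536502407 yaw 157.65996871742092 w 0.08552300944253309 board 172.76588609078942 3
```

View pics/top3.png

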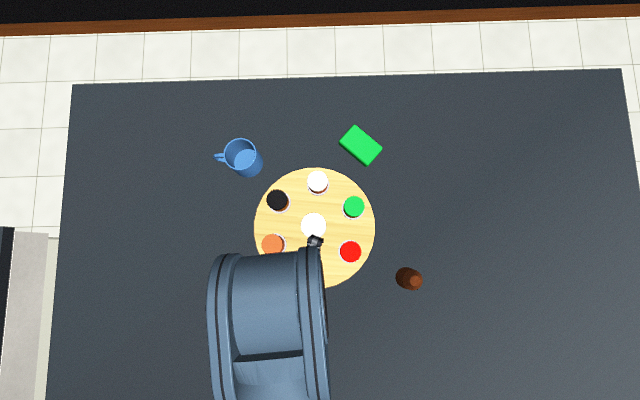

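The top view shows the arm hiding the knob. The lids are clear: orange (272,243), black (277,200), white (317,181), green (354,206) and red (350,251). Tracking is within a few millimetres, so I'll keep following.

```bash
python3 -c "
from h import *
pred([.43725,.09955],172.8,.89,.08,19)"
```

```text
[[-0.001, -0.016, 0.0, 0.0], [-0.001, -0.025, 0.0, 0.0], [-0.0, -0.035, 0.0, 0.0], [0.002, -0.044, 0.0, 0.0], [0.004, -0.054, 0.0, 0.0], [0.007, -0.063, 0.0, 0.0], [0.01, -0.071, 0.0, 0.0], [0.014, -0.08, 0.0, 0.0], [0.019, -0.087, 0.0, 0.0], [0.024, -0.095, 0.0, 0.0], [0.03, -0.102, 0.0, 0.0], [0.036, -0.109, 0.0, 0.0], [0.042, -0.115, 0.0, 0.0], [0.049, -0.121, 0.0, 0.0], [0.056, -0.126, 0.0, 0.0], [0.063, -0.131, 0.0, 0.0], [0.071, -0.135, 0.0, 0.0], [0.078, -0.139, 0.0, 0.0], [0.086, -0.142, 0.0, 0.0]]
cmd [0.50175, -0.006949999999999984] end ang 249.97486852503243 w 0.7593333333333334
```

Emit:
{"fn": "carry_out", "kwargs": {"increments": [[-0.001,-0.016,0,0],[-0.001,-0.025,0,0],[0,-0.035,0,0],[0.002,-0.044,0,0],[0.004,-0.054,0,0],[0.007,-0.063,0,0],[0.01,-0.071,0,0],[0.014,-0.08,0,0],[0.019,-0.087,0,0],[0.024,-0.095,0,0],[0.03,-0.102,0,0],[0.036,-0.109,0,0],[0.042,-0.115,0,0],[0.049,-0.121,0,0],[0.056,-0.126,0,0],[0.063,-0.131,0,0],[0.071,-0.135,0,0],[0.078,-0.139,0,0],[0.086,-0.142,0,0]]}}

```text
clock: 12.28
tool_pos: [0.5027, -0.0072, 0.2027]
tcp_rot: [-0.0, -0.557, 0.83, 0.0]
contact_force: [0.1, 0.8, -0.2]
width: 0.0853
gripper_force: 0.0
```

```bash
python3 -c "
from h import *
look()"
```

```text
red 127 0.0985 256.60818706420275
green 309 0.106 250.10062112898203
orange 351 0.0987 251.64170255680688
t 12.2833 tool ang 250.545861325352 r 0.09989426660946182 z 0.20273734395230625 yaw 157.70416446947064 w 0.08531892255864855 board 251.48290823149682 3
```

```bash
python3 -c "
from h import *
pred([.50175,-.00695],249.8,.752,.078,20)"
```

```text
[[0.012, -0.004, 0.0, 0.0], [0.02, -0.005, 0.0, 0.0], [0.028, -0.007, 0.0, 0.0], [0.036, -0.007, 0.0, 0.0], [0.044, -0.008, 0.0, 0.0], [0.052, -0.008, 0.0, 0.0], [0.06, -0.007, 0.0, 0.0], [0.068, -0.006, 0.0, 0.0], [0.075, -0.004, 0.0, 0.0], [0.083, -0.003, 0.0, 0.0], [0.09, -0.0, 0.0, 0.0], [0.097, 0.002, 0.0, 0.0], [0.104, 0.005, 0.0, 0.0], [0.11, 0.009, 0.0, 0.0], [0.116, 0.012, 0.0, 0.0], [0.122, 0.016, 0.0, 0.0], [0.128, 0.021, 0.0, 0.0], [0.133, 0.025, 0.0, 0.0], [0.138, 0.03, 0.0, 0.0], [0.143, 0.035, 0.0, 0.0]]
cmd [0.609, 0.019300000000000005] end ang 317.1799799468336 w 0.6181
```

Emit:
{"fn": "carry_out", "kwargs": {"increments": [[0.012,-0.004,0,-0.02],[0.02,-0.005,0,-0.06],[0.028,-0.007,0,-0.1],[0.036,-0.007,0,-0.15],[0.044,-0.008,0,-0.2],[0.052,-0.008,0,-0.25],[0.06,-0.007,0,-0.3],[0.068,-0.006,0,-0.35],[0.075,-0.004,0,-0.4],[0.083,-0.003,0,-0.45],[0.09,0,0,-0.5],[0.097,0.002,0,-0.55],[0.104,0.005,0,-0.6],[0.11,0.009,0,-0.65],[0.116,0.012,0,-0.7],[0.122,0.016,0,-0.75],[0.128,0.021,0,-0.8],[0.133,0.025,0,-0.84],[0.138,0.03,0,-0.87],[0.143,0.035,0,-0.89]]}}

```text
clock: 14.0
tool_pos: [0.6097, 0.0197, 0.2026]
tcp_rot: [-0.0, 0.109, 0.994, 0.0]
contact_force: [0.3, -0.5, 0.5]
width: 0.0856
gripper_force: 0.0
```

```bash
python3 -c "
from h import *
look()"
```

```text
red 287 0.1062 318.41877642776524
green 324 0.1043 317.0234295615535
t 14.0 tool ang 317.5926558000793 r 0.09983572870115053 z 0.20257046401991785 yaw 77.5220503692384 w 0.08557980021861626 board 316.42110299465935 2
```

```bash
python3 -c "
from h import *
pred([.609,.0193],316.6,.612,.075,16)"
```

```text
[[0.006, 0.007, 0.0, 0.0], [0.01, 0.012, 0.0, 0.0], [0.014, 0.018, 0.0, 0.0], [0.018, 0.023, 0.0, 0.0], [0.021, 0.029, 0.0, 0.0], [0.023, 0.035, 0.0, 0.0], [0.026, 0.04, 0.0, 0.0], [0.028, 0.046, 0.0, 0.0], [0.03, 0.052, 0.0, 0.0], [0.032, 0.058, 0.0, 0.0], [0.033, 0.064, 0.0, 0.0], [0.034, 0.07, 0.0, 0.0], [0.035, 0.075, 0.0, 0.0], [0.035, 0.081, 0.0, 0.0], [0.036, 0.087, 0.0, 0.0], [0.036, 0.093, 0.0, 0.0]]
cmd [0.636, 0.08905] end ang 0.9950379246752732 w 0.50825
```

Emit:
{"fn": "carry_out", "kwargs": {"increments": [[0.006,0.007,0,-0.02],[0.01,0.012,0,-0.06],[0.014,0.018,0,-0.11],[0.018,0.023,0,-0.16],[0.021,0.029,0,-0.21],[0.023,0.035,0,-0.26],[0.026,0.04,0,-0.31],[0.028,0.046,0,-0.36],[0.03,0.052,0,-0.41],[0.032,0.058,0,-0.46],[0.033,0.064,0,-0.51],[0.034,0.07,0,-0.56],[0.035,0.075,0,-0.6],[0.035,0.081,0,-0.64],[0.036,0.087,0,-0.67],[0.036,0.093,0,-0.68]]}}

```text
clock: 15.38
tool_pos: [0.6365, 0.0893, 0.2026]
tcp_rot: [-0.0, 0.599, 0.801, -0.0]
contact_force: [-0.3, -0.1, -0.0]
width: 0.0854
gripper_force: 0.0
```

```bash
python3 -c "
from h import *
look(); print('side'); print(knob(snap('side')), readout.sense()['joint_pos'])"
```

```text
orange 323 0.1056 4.615037370436994
t 15.3833 tool ang 1.3190499868889547 r 0.10048208168296063 z 0.20259457457392596 yaw 16.46192623728202 w 0.08544020088036453 board 3.3150373704369906 1
side
[0.63540984 0.09918057 0.15593468] [3.57429259e-02 3.56493569e-01 3.61068205e-01 1.57575605e+00
 2.47409866e-04 1.31782940e+00]
```

```bash
python3 - <<'E'
from h import *
c=np.array([.636,.08905])
t=.1+np.arange(1,8)/12; th=1.5+np.degrees(.51*t-.035*t*t)
c=rows(c,th,dz=[-.006,-.018,-.032,-.046,-.057,-.0615,-.0615],tw=np.array([0,0,0,.5,1.5,3,4.8])); print(c,th)
w=np.r_[[2.2]*7,1.9,1.6,1.3,1,.7,.4,.2,0,0]; tw=np.cumsum(w); c=rows(c,th[-1]+tw,tw=tw); print(c,th[-1]+tw[-1])
E
```

```text
[[-0.001, 0.013, -0.008, 0.0], [-0.002, 0.018, -0.024, 0.0], [-0.003, 0.024, -0.043, 0.0], [-0.004, 0.029, -0.061, 0.006], [-0.005, 0.034, -0.076, 0.017], [-0.007, 0.039, -0.082, 0.033], [-0.009, 0.044, -0.082, 0.053]]
[0.62925 0.12205] [ 6.78975327  9.14962318 11.48164099 13.78580668 16.06212025 18.31058171
 20.53119105]
[[-0.002, 0.005, 0.0, 0.024], [-0.004, 0.009, 0.0, 0.049], [-0.006, 0.014, 0.0, 0.073], [-0.008, 0.018, 0.0, 0.098], [-0.011, 0.023, 0.0, 0.122], [-0.014, 0.027, 0.0, 0.147], [-0.017, 0.031, 0.0, 0.171], [-0.019, 0.035, 0.0, 0.192], [-0.022, 0.038, 0.0, 0.21], [-0.023, 0.04, 0.0, 0.224], [-0.025, 0.042, 0.0, 0.236], [-0.026, 0.043, 0.0, 0.243], [-0.027, 0.044, 0.0, 0.248], [-0.027, 0.044, 0.0, 0.25], [-0.027, 0.044, 0.0, 0.25], [-0.027, 0.044, 0.0, 0.25]]
[0.609   0.15505] 43.03119105262802
```

Emit:
{"fn": "carry_out", "kwargs": {"increments": [[-0.001,0.013,-0.008,0],[-0.002,0.018,-0.024,0],[-0.003,0.024,-0.043,0],[-0.004,0.029,-0.061,0.006],[-0.005,0.034,-0.076,0.017],[-0.007,0.039,-0.082,0.033],[-0.009,0.044,-0.082,0.053]]}}

```text
clock: 16.07
tool_pos: [0.6283, 0.1225, 0.1388]
tcp_rot: [-0.002, 0.564, 0.826, -0.001]
contact_force: [-0.7, 0.1, -0.2]
width: 0.0852
gripper_force: 0.0
```

Emit:
{"fn": "carry_out", "kwargs": {"increments": [[-0.002,0.005,0,0.024],[-0.004,0.009,0,0.049],[-0.006,0.014,0,0.073],[-0.008,0.018,0,0.098],[-0.011,0.023,0,0.122],[-0.014,0.027,0,0.147],[-0.017,0.031,0,0.171],[-0.019,0.035,0,0.192],[-0.022,0.038,0,0.21],[-0.023,0.04,0,0.224],[-0.025,0.042,0,0.236],[-0.026,0.043,0,0.243],[-0.027,0.044,0,0.248],[-0.027,0.044,0,0.25],[-0.027,0.044,0,0.25],[-0.027,0.044,0,0.25]], "fingers": 0}}

```text
clock: 17.4
tool_pos: [0.6101, 0.1553, 0.1419]
tcp_rot: [0.001, 0.393, 0.919, 0.001]
contact_force: [1.9, 0.6, 2.7]
width: 0.0327
gripper_force: 60.7
```

```bash
python3 -c "
from h import *
s=look(); cv2.imwrite('pics/top4.png',s['pixels'][:,:,::-1]); print(readout.sense()['contact_force'],readout.sense()['ft_torque'])"
```

```text
green 283 0.101 47.57685040859894
orange 323 0.1064 46.14146600798506
t 17.4 tool ang 42.67364087762546 r 0.10072896562930585 z 0.14189438997627732 yaw 43.68582589236589 w 0.03266393904965961 board 45.559158208292004 2
[2.56201311 0.98695708 3.20014823] [ 0.21347178 -0.50836615  0.14494758]
```

```bash
python3 - <<'E'
from h import *
s=np.linspace(0,1,31)[1:]; s=s*s*s*(10-15*s+6*s*s); a=96.5*s
c=np.array([.609,.15505])
c=rows(c,43+a[:20],tw=a[:20]); print(c)
c=rows(c,43+a[20:],tw=a[20:]-a[19]); print(c)
E
```

```text
[[-0.0, 0.0, 0.0, 0.0], [-0.0, 0.0, 0.0, 0.003], [-0.001, 0.001, 0.0, 0.009], [-0.003, 0.003, 0.0, 0.021], [-0.006, 0.006, 0.0, 0.038], [-0.009, 0.009, 0.0, 0.062], [-0.014, 0.013, 0.0, 0.093], [-0.021, 0.018, 0.0, 0.131], [-0.028, 0.023, 0.0, 0.175], [-0.037, 0.028, 0.0, 0.225], [-0.048, 0.033, 0.0, 0.28], [-0.06, 0.037, 0.0, 0.34], [-0.073, 0.04, 0.0, 0.404], [-0.086, 0.042, 0.0, 0.469], [-0.1, 0.042, 0.0, 0.536], [-0.114, 0.041, 0.0, 0.603], [-0.128, 0.039, 0.0, 0.669], [-0.14, 0.035, 0.0, 0.732], [-0.152, 0.031, 0.0, 0.792], [-0.162, 0.025, 0.0, 0.847]]
[0.4875 0.1738]
[[-0.009, -0.005, 0.0, 0.05], [-0.017, -0.011, 0.0, 0.094], [-0.023, -0.016, 0.0, 0.132], [-0.028, -0.02, 0.0, 0.163], [-0.031, -0.023, 0.0, 0.187], [-0.034, -0.026, 0.0, 0.204], [-0.035, -0.028, 0.0, 0.216], [-0.036, -0.029, 0.0, 0.222], [-0.036, -0.029, 0.0, 0.225], [-0.037, -0.029, 0.0, 0.225]]
[0.45975 0.15205]
```

Emit:
{"fn": "carry_out", "kwargs": {"increments": [[0,0,0,0],[0,0,0,0.003],[-0.001,0.001,0,0.009],[-0.003,0.003,0,0.021],[-0.006,0.006,0,0.038],[-0.009,0.009,0,0.062],[-0.014,0.013,0,0.093],[-0.021,0.018,0,0.131],[-0.028,0.023,0,0.175],[-0.037,0.028,0,0.225],[-0.048,0.033,0,0.28],[-0.06,0.037,0,0.34],[-0.073,0.04,0,0.404],[-0.086,0.042,0,0.469],[-0.1,0.042,0,0.536],[-0.114,0.041,0,0.603],[-0.128,0.039,0,0.669],[-0.14,0.035,0,0.732],[-0.152,0.031,0,0.792],[-0.162,0.025,0,0.847]]}}

```text
clock: 19.12
tool_pos: [0.4875, 0.1724, 0.1418]
tcp_rot: [-0.0, -0.261, 0.965, -0.002]
contact_force: [3.3, -2.9, 6.8]
width: 0.0327
gripper_force: 61.2
```

Emit:
{"fn": "carry_out", "kwargs": {"increments": [[-0.009,-0.005,0,0.05],[-0.017,-0.011,0,0.094],[-0.023,-0.016,0,0.132],[-0.028,-0.02,0,0.163],[-0.031,-0.023,0,0.187],[-0.034,-0.026,0,0.204],[-0.035,-0.028,0,0.216],[-0.036,-0.029,0,0.222],[-0.037,-0.029,0,0.225],[-0.037,-0.029,0,0.225],[-0.037,-0.029,0,0.225],[-0.037,-0.029,0,0.225]]}}

```text
clock: 20.12
tool_pos: [0.4612, 0.1501, 0.1418]
tcp_rot: [0.0, -0.424, 0.906, -0.002]
contact_force: [5.3, -4.7, 5.5]
width: 0.0327
gripper_force: 61.1
```

```bash
python3 -c "
from h import *
s=look(); cv2.imwrite('pics/top5.png',s['pixels'][:,:,::-1]); print(readout.sense()['contact_force'])"
```

```text
red 340 0.1025 142.70687410842567
green 325 0.104 143.12965808220184
orange 292 0.1027 139.6908263004931
t 20.1167 tool ang 139.8469468023649 r 0.09788470150165157 z 0.14179550801248794 yaw 140.13692894172914 w 0.03269103317104509 board 140.54257440976167 3
[ 4.96368734 -5.55626828  5.34886149]
```

Emit:
{"fn": "carry_out", "kwargs": {"increments": [[0.001,-0.001,0,0],[0.002,-0.002,0,0],[0.002,-0.002,0,0],[0.002,-0.002,0,0],[0.002,-0.002,0,0],[0.002,-0.002,0,0]]}}

```text
clock: 20.67
tool_pos: [0.4611, 0.15, 0.1418]
tcp_rot: [-0.001, -0.424, 0.906, -0.001]
contact_force: [1.0, -1.4, 7.4]
width: 0.0327
gripper_force: 61.2
```

Emit:
{"fn": "carry_out", "kwargs": {"increments": [[0,0,0,0],[0,0,0,0],[0,0,0,0],[0,0,0,0],[0,0,0,0],[0,0,0,0],[0,0,0,0],[0,0,0,0],[0,0,0.02,0],[0,0,0.06,0],[0,0,0.1,0],[0,0,0.14,0],[-0.03,0.03,0.18,0],[-0.07,0.07,0.2,0],[-0.11,0.11,0.2,0],[-0.15,0.15,0.2,0],[-0.19,0.19,0.2,0],[-0.22,0.22,0.2,0],[-0.22,0.22,0.2,0],[-0.22,0.22,0.2,0]], "fingers": 1}}

```text
clock: 22.33
tool_pos: [0.2953, 0.3168, 0.2916]
tcp_rot: [0.0, -0.426, 0.905, -0.0]
contact_force: [0.1, 0.1, -0.7]
width: 0.0855
gripper_force: 0.0
```

```bash
python3 -c "
from h import *
for i in range(2):
  s=look(); print(knob(s),'park',AX+.1*np.array([np.cos(np.radians(PTR)),np.sin(np.radians(PTR))]))
cv2.imwrite('pics/top6.png',s['pixels'][:,:,::-1])
s=snap('side'); cv2.imwrite('pics/side6.png',s['pixels'][:,:,::-1])"
```

```text
red 339 0.1029 144.34369508896373
green 326 0.1042 145.00314957389918
orange 341 0.1034 142.95188790192753
t 22.3333 tool ang 136.32686238959317 r 0.33283724999793307 z 0.29156061030376096 yaw 140.31597851553644 w 0.0854920148246568 board 142.79959037523383 3
[0.45801782 0.14417451 0.16495352] park [0.4599594 0.1519448]
red 337 0.1028 144.44382585982086
green 324 0.1042 144.98092745811647
orange 339 0.1032 143.0906158529075
t 22.3833 tool ang 136.30864714716668 r 0.3314562568135961 z 0.2913948209004829 yaw 140.19241356126838 w 0.08549232536664002 board 142.8718018067453 3
[0.45799832 0.14414911 0.16457766] park [0.4599594 0.1519448]
```

View pics/top6.png

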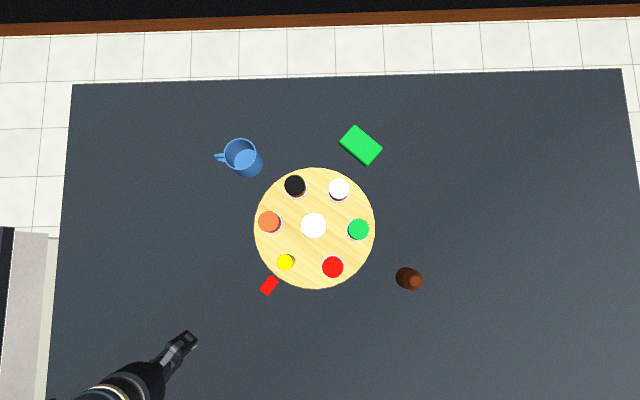

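View pics/side6.png

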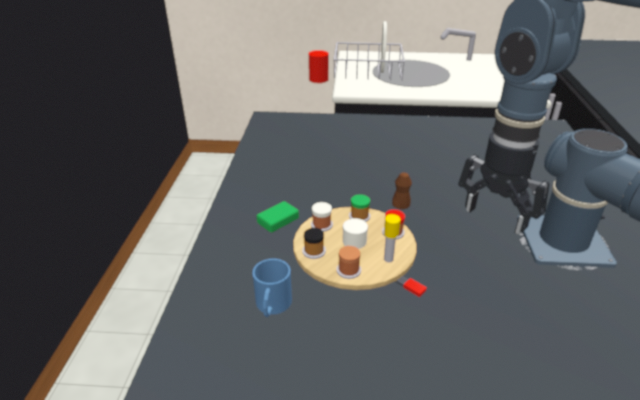

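The top view shows the knob at (285,262), the pointer at (269,286) and the pot at (314,226), nearly in line. The side view shows the gripper clear and the mug, mill and sponge where they were. Next I'll check that the board is at rest.

Emit:
{"fn": "carry_out", "kwargs": {"increments": [[0,0,0,0],[0,0,0,0],[0,0,0,0],[0,0,0,0],[0,0,0,0],[0,0,0,0],[0,0,0,0],[0,0,0,0],[0,0,0,0],[0,0,0,0],[0,0,0,0],[0,0,0,0]]}}

```text
clock: 23.48
tool_pos: [0.2967, 0.3156, 0.2913]
tcp_rot: [0.0, -0.424, 0.906, 0.0]
contact_force: [-0.0, -0.4, 0.2]
width: 0.0855
gripper_force: 0.0
```

```bash
python3 -c "
from h import *
s=look(); b=blobs(s,*YEL)[0]; print(plane(s,*b[0],.155)); print(knob(snap('side')))
b=max(blobs(snap('side'),*YEL),key=lambda b:b[1][4]); print(b[0])"
```

```text
red 338 0.1028 144.42725325795803
green 327 0.1041 144.8936643484348
orange 342 0.1032 143.03606320261764
t 23.4833 tool ang 136.3106813054302 r 0.330980489379394 z 0.29126807453492953 yaw 140.18431120676573 w 0.08548661921677723 board 142.81900673312555 3
[0.45765544 0.14453848 0.155     ]
[0.45611648 0.1564383  0.16094816]
[391.65986395 225.5952381 ]
```

```bash
python3 -c "
from h import *
print(order.job_done())"
```

```text
the job is handed in; nothing more can be done
None
```

I spun the lazy Susan up to about 1.4 rad/s (0.22 turn/s) by its knob and let it coast freely. The gripper hovered over the moving knob for about 9 s, and the knob is now parked about 4–6 mm off the pointer line, at rest with the gripper clear; I handed the job in at about 23.5 s.

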